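# Start the stirring plate behind the bench shield with the hooked rod

### The job

Start the stirring plate that carries the larger of the two beakers by pulling its toggle switch over towards you with the hooked rod, reaching over the bench shield so that your hand stays on the near side; leave the other switch off. The rod lies flat on the bench, so first lay its round shaft across the two notches of the rest and let go, which lets the hook swing down, then take it again by its square handle. When the switch is on, lay the rod back in the rest with its hook hanging down, and disturb nothing else.

Things in the scene. Friction and masses are not known exactly. Their poses are not given: they have to be found in the camera images.
- unit: Twin stirring unit, fixed: white housing 185 (x) x 205 (y) x 75 mm high, two white stirring plates 92 mm across (tops 81 mm above the bench) side by side, a steel paddle toggle on the deck in front of each. Origin: centre of the underside; x points from the toggles to the plates, away from the robot, y left, z up. Plate centres at x +35, y +50 and -50 mm.
- shield: Clear bench shield, fixed, upright in front of the unit: sheet 8 mm thick, 240 wide, 155 high, foot rail 28 mm deep, 22 high. Origin: centre of the sheet's underside; x points from the near side through the sheet to the unit. It stands 50 to 70 mm in front of the toggle pivots. The hand (grasp point between the fingers) must stay at x < 0.
- switch_left_pivot (a point): Pivot of the toggle before the left plate, 77 mm above the bench, 20 mm behind the housing's front face; axes as the unit's. The paddle is 38 mm long from the pivot, 14 mm wide (y), 5.5 thick. Off, it leans 0.4 rad away from the robot (+x of the unit); on, 0.4 rad towards it.
- switch_right_pivot (a point): Pivot of the right toggle, the same in front of the right plate.
- switch_left (a joint): Left toggle: 0 = off (leaning away from the robot), 0.8 rad = on (leaning to the robot). It snaps: it is held at either end by about 0.036 N m (2 N at 20 mm above the pivot) and goes over by itself beyond 0.4.
- switch_right (a joint): Right toggle, the same.
- large_beaker_mid (a point): Centre (half-way up) of the larger glass beaker, 74 mm across, 93 mm high, standing on one of the two plates.
- small_beaker_mid (a point): Centre of the smaller glass beaker, 48 mm across, 59 mm high, standing on the other plate.
- rod_mid (a point): Hooked rod, about 0.13 kg, loose: round steel shaft 10 mm thick, black square handle at one end, right-angle hook with a rubber ball at the other. This point: on the shaft axis, mid-way along its bare part, 8 mm above the bench when lying flat; the centre of mass is 28 mm beside it (-y). x points from handle to hook; the hook points to -y. The bare shaft runs from x -80 to the bend at +95 mm.
- rod_handle (a point): Point on the axis of the square handle (16 x 16 x 110 mm, from x -195 to -85 mm of rod_mid), 135 mm from rod_mid. Axes as rod_mid; the handle's flats face y and z, so with the hook hanging down (y up) two flats are upright.
- rod_tip (a point): Centre of the rubber ball, 16 mm across, at the hook's end: at x +95, y -85 mm from rod_mid. The hook is 10 mm thick. Axes as rod_mid.
- rest_seat (a point): Rest, fixed: aluminium base 150 x 70 x 10 mm, two posts 12 mm thick 60 mm either side of its middle, each with a 90 degree notch about 40 mm wide, open upwards; free space between. This point: mid-way between the notches on the seated shaft's axis, 118 mm above the bench; x along the shaft, z up. The rod may lie either way round; let go, it turns until the hook hangs nearly straight down.
- timer_mid (a point): Digital timer, 60 x 62 x 20 mm, lying on the bench in front of the shield; a bystander. Point at its centre.
- marker_mid (a point): Marker pen, 135 mm long, 12 mm thick, lying on the bench; a bystander. Point at its middle.
Things that resemble listed ones, but are neither listed nor needed, are in the scene too. What is shaped like the part that bears large_beaker_mid but turquoise is not meant.

How it is judged (in metres and radians):
On the way, in this order (a step that is already met when the one before it is completed fails the run):
1. the rod lies in the notches of the rest, let go, with its hook hanging down (distance between rod_mid and rest_seat below 0.03 m and z of rod_mid in the frame of rest_seat between -0.006 and 0.01 m and angle between the x axis of rod_mid and the x axis of rest_seat, either way round below 0.12 rad and angle between rod_mid's own y axis and vertical below 0.6 rad and contact force between the fingers and rod below 0.05 N and linear speed of rod below 0.03 m/s), for 0.2 s.
2. the toggle of the plate with the larger beaker has been pulled over to on, the other is still off (((y of large_beaker_mid in the frame of unit above 0 m and value of joint switch_left above 0.7 rad and value of joint switch_right below 0.1 rad) or (not (y of large_beaker_mid in the frame of unit above 0 m) and value of joint switch_right above 0.7 rad and value of joint switch_left below 0.1 rad))), for 0.2 s.
At the end, for the whole second after the job is handed in: The toggle in front of the plate with the larger beaker is on (over 0.7 rad), the other is off (under 0.1 rad); the rod lies still in the notches of the rest, let go, its middle within 30 mm of the middle of the rest and its hook hanging within 35 degrees of straight down (all of step 1 and ((y of large_beaker_mid in the frame of unit above 0 m and value of joint switch_left above 0.7 rad and value of joint switch_right below 0.1 rad) or (not (y of large_beaker_mid in the frame of unit above 0 m) and value of joint switch_right above 0.7 rad and value of joint switch_left below 0.1 rad))); the robot touches nothing.
It fails at once if the hand (grasp point) passes over to the far side of the shield, lower than 0.3 m (x of the grasp point in the frame of shield above 0.005 m and y of the grasp point in the frame of shield between -0.15 and 0.15 m and z of the grasp point in the frame of shield below 0.3 m).
It fails at once if a beaker on the plates is shifted by more than 12 mm or tipped (distance of any of large_beaker_mid, small_beaker_mid from where it was at the start of the episode above 0.012 m).
It fails at once if the switch of the plate with the smaller beaker is thrown ((y of large_beaker_mid in the frame of unit above 0 m and value of joint switch_right above 0.4 rad) or (not (y of large_beaker_mid in the frame of unit above 0 m) and value of joint switch_left above 0.4 rad)).
It fails at once if the timer or the marker is pushed away (more than 30 mm) (distance of any of timer_mid, marker_mid from where it was at the start of the episode above 0.03 m).
It fails at once if the shield is struck hard (more than 20 N) (contact force between any of rod, the arm, the fingers and shield above 20 N).
It also fails if it takes over 61 s, if anything falls off the work surface, if the arm or the gripper's body presses on something with over 40 N, if the wrist force passes 120 N, or if a joint passes its speed limit or range.

### The arm

A 6-joint arm with a two-finger parallel gripper is mounted at the origin on a cart in front of the work surface, level with it; the furniture and walls round the work are solid. World frame = base frame: x ahead of the robot, y to its left, z up, the work surface at z = 0. Lengths are in m, angles in degrees, forces in N, time in s.
With the tool pointing down it reaches from about 0.325 to 0.85 m from the base axis. Payload 15.5 kg.
Tool frame: the origin (TCP) lies at the very end of the fingers, on their centre line; the grasp point (between the pads) lies arm.grip_depth behind it (arm.grip_depth is the distance from the TCP to the grasp point, in m); z points along the fingers, y is the line along which they close (so a half turn about z gives the same grasp; the last joint's range is limited). The gripper opens to 91 mm and grips with 3 to 60 N. Pads are 32 mm wide; open, the fingers measure 118 mm over their backs; the gripper's body (76 mm by 178 mm) begins 60 mm behind the grasp point.
Start: joints at [58.585, 28.281, 77.091, -0, 74.628, -5.472], TCP at [0.273, 0.562, 0.214] pointing down, gripper open.
Joint ranges: [-166.48, 166.48], [-47.26, 123.95], [12.59, 153.08], [-70.14, 250.14], [6.76, 159.57], [-176.63, 176.63]. Speed limits (degrees/s): [108.29, 108.29, 147.25, 172.46, 172.46, 172.46].

### API

Orientations are given as a 3x3 rotation matrix whose columns are the frame's x, y, z axes.
In Python, from rig import arm gives the robot as it stands. Calls block until the motion is done:
- arm.move_to(position, orientation): joint-space move of the TCP to a pose.
- arm.move_l(position, orientation=None, feed=0.15): straight line of the TCP; orientation=None keeps the orientation; feed is the mean speed in m/s.
- arm.move_joints(angles): joint-space move.
- arm.grip(opening): finger opening in m; the grip force is fixed at half the most; returns when the fingers have stopped.
- arm.sleep(seconds).
- arm.solve_ik(position, orientation): joint angles nearest the present ones, or None.
- arm.snapshot(name): name is "scene" or "top"; returns the picture (420x560x3 uint8, red, green, blue); there is no depth.
- arm.get_calibration(name): a dict with "intrinsics" (3x3 intrinsics, pixels), "k1" (the pictures are not rectified: a ray, as slopes to the right and down, at radius r is drawn at 1 + k1 r^2 times it, then the intrinsics apply), "cam_to_world" (4x4, takes a point from camera to world coordinates). Camera axes: x right, y down, z forward; pixel columns grow to the right and rows downward; lengths in m; the calibration is good to about 2 mm. A picture is of the moment at which its call begins. get_calibration takes no time and is no camera call.
A pose or a line that the arm cannot do raises arm.Unreachable and nothing moves.
- arm.sign_off(): hands the job in; it is judged then, once.
Readings, each from a call of its own:
- arm.current_t(): time.
- arm.current_joint_positions(): joint angles.
- arm.current_dq(): joint speeds.
- arm.current_tau(): joint torques, N m.
- arm.current_ee_pos(): TCP position.
- arm.current_tool_rot(): TCP orientation.
- arm.current_force(): force on the tool from outside, world axes, zero at the start.
- arm.current_torque(): the same for the moment, N m.
- arm.current_width(): finger opening in m.
- arm.current_grasp_force(): force on a finger pad.
Only numpy, scipy, OpenCV 4.12 (cv2) and the standard library are available. Lean on these libraries where they do the work, as an engineer would, in place of code of your own. Each camera call takes 0.05 s, during which the arm holds its last target. There are 200 camera calls.

## Working session

There is one attempt and no reset: what is moved stays moved. The work goes in short steps, each a Python script; the robot and the scene stay as the last script left them, time stands still between calls to the robot, and variables do not carry over. Pictures are saved under pics/ and viewed, at most 12 in all, crops included, and the job is handed in when it is done.

```bash
ls; mkdir -p pics; python3 - <<'E'
from rig import arm
import cv2, numpy as np
for n in("scene","top"):
    im=arm.snapshot(n); cv2.imwrite(f"pics/{n}0.png",im[:,:,::-1]); c=arm.get_calibration(n)
    print(n,np.round(c["intrinsics"],1).tolist(),c["k1"],np.round(c["cam_to_world"],3).tolist())
print(arm.grip_depth,arm.current_t())
E
```

```text
pics
scene [[380.6, 0.0, 274.5], [0.0, 380.6, 210.5], [0.0, 0.0, 1.0]] -0.039561847307362515 [[0.586, -0.415, 0.696, -0.201], [-0.81, -0.295, 0.507, -0.619], [-0.005, -0.861, -0.509, 0.664], [0.0, 0.0, 0.0, 1.0]]
top [[470.2, 0.0, 279.3], [0.0, 470.2, 216.1], [0.0, 0.0, 1.0]] -0.029086269715877307 [[-0.01, -0.996, 0.088, 0.476], [-1.0, 0.009, -0.009, -0.035], [0.008, -0.089, -0.996, 1.35], [0.0, 0.0, 0.0, 1.0]]
0.0188 0.1
```

View pics/scene0.png

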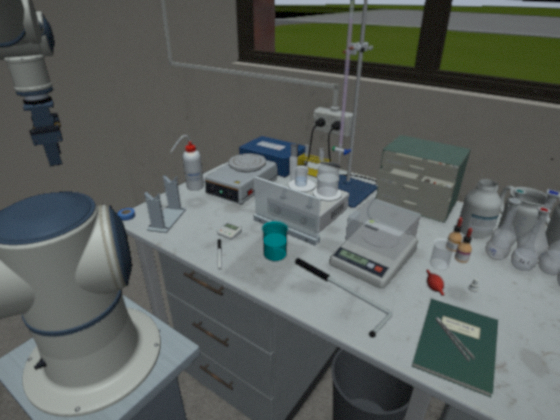

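View pics/top0.png

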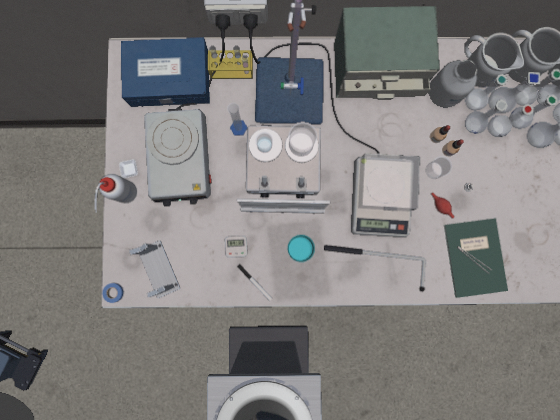

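The top view shows the rod with its handle at (325–360, 249), shaft to (425, 258) and tip at (422, 289). The rest is at (157, 268), the shield at (284, 206) and the unit at (284, 165). There are three beaker candidates. The clear one on the left plate at (265, 143) looks small, the clear one on the right plate at (302, 140) looks large, and the turquoise one on the bench at (301, 249) is a decoy. I'll confirm with an enlarged crop.

```bash
cat > h.py <<'E'
import numpy as np, cv2
from rig import arm
def ray(n,p):
    c=arm.get_calibration(n);K=np.array(c["intrinsics"],float);T=np.array(c["cam_to_world"])
    d=cv2.undistortPoints(np.array([[p]],float),K,np.array([c["k1"],0,0,0.]))[0,0]
    return T[:3,3],T[:3,:3]@np.array([d[0],d[1],1])
def plane(n,p,z):
    o,d=ray(n,p); return o+d*(z-o[2])/d[2]
def proj(n,P):
    c=arm.get_calibration(n);K=np.array(c["intrinsics"],float);T=np.linalg.inv(np.array(c["cam_to_world"]))
    P=np.atleast_2d(np.array(P,float))
    return cv2.projectPoints(P,cv2.Rodrigues(T[:3,:3])[0],T[:3,3],K,np.array([c["k1"],0,0,0.]))[0][:,0]
def crop(n,im,x0,y0,w,h,s):
    v=cv2.resize(im[y0:y0+h,x0:x0+w,::-1],None,fx=s,fy=s,interpolation=cv2.INTER_CUBIC); cv2.imwrite(n,v)
E
python3 - <<'E'
from h import *
im=cv2.imread("pics/top0.png")[:,:,::-1]
a=cv2.resize(im[115:220,225:345,::-1],None,fx=5,fy=5,interpolation=cv2.INTER_CUBIC)
cv2.imwrite("pics/unit.png",a)
# rest + rod at 5x stacked
a=cv2.resize(im[230:310,120:210,::-1],None,fx=5,fy=5,interpolation=cv2.INTER_CUBIC)
b=cv2.resize(im[240:300,315:435,::-1],None,fx=450/120,fy=450/120,interpolation=cv2.INTER_CUBIC)
b=cv2.copyMakeBorder(b,0,400-b.shape[0],0,0,cv2.BORDER_CONSTANT)
cv2.imwrite("pics/restrod.png",cv2.resize(np.hstack([a,b]),(800,356)))
E
```

```text
(no output)
```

View pics/unit.png

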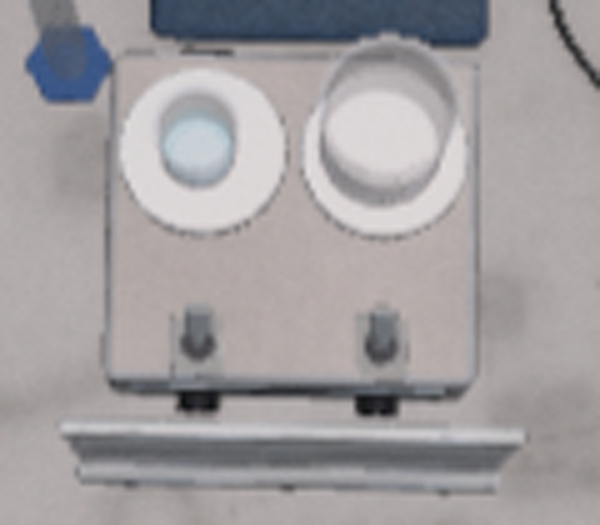

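View pics/restrod.png

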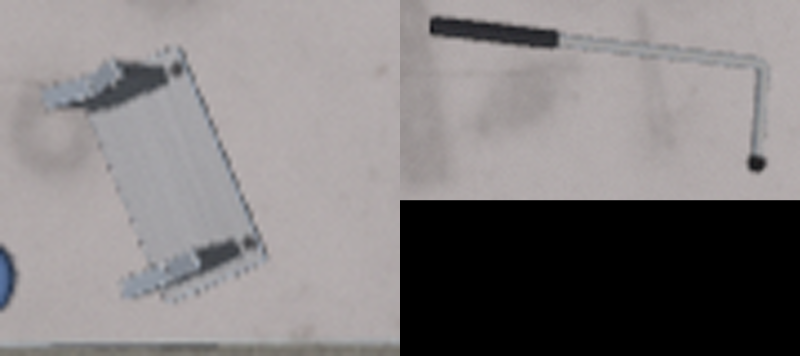

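The crop confirms it. The larger clear beaker is on the right plate (crop (385, 130), full image about (302, 140)), and the smaller one is on the left, so the right switch is the target. The turquoise beaker stands on the bench and isn't the one meant. Next I'll measure positions.

```bash
cat > m.py <<'E'
from h import *
U=lambda x,y:((x+.5)/5-.5+225,(y+.5)/5-.5+115)
R=lambda x,y:((x+.5)/4.444-.5+120,(y+.5)/4.444-.5+230)
S=lambda x,y:((x-400+.5)/3.333-.5+315,(y+.5)/3.333-.5+240)
T=lambda p,z:plane("top",p,z)
pl,pr=T(U(203,152),.081),T(U(385,156),.081)
yu=(pl-pr);yu/=np.linalg.norm(yu);xu=np.array([yu[1],-yu[0],0])
piv=pr-.1075*xu
# rest
c1,c2,c3=T(R(183,47),.01),T(R(267,258),.01),T(R(165,303),.01)
seat=(c1+c3)/2; ax=c1-c2
im=cv2.imread("pics/top0.png"); 
m=(im.max(2)<75).astype(np.uint8); m[:, :315]=0;m[:,440:]=0;m[:240]=0;m[300:]=0
n,l,st,ce=cv2.connectedComponentsWithStats(m)
E
python3 - <<'E'
from m import *
np.set_printoptions(precision=4,suppress=True)
print("plates",pl,pr,np.linalg.norm(pl-pr),"yaw",np.degrees(np.arctan2(xu[1],xu[0])),"piv",piv)
print("deck front",T(U(110,378),.075),T(U(472,380),.075),"pivot look",T(U(381,345),.077))
print("shield top",T(U(60,428),.155),T(U(525,438),.155))
print("rest",seat,np.linalg.norm(c1-c2),np.linalg.norm(c2-c3),np.degrees(np.arctan2(ax[1],ax[0])),c1,c2,c3)
print("post outer tips top z.132",[T(R(*q),.132) for q in((45,100),(120,67),(122,293),(195,255))])
for i in range(1,n):
    if st[i,4]>8: print(st[i],ce[i],T(ce[i],.008))
for q in((431,25),(557,40),(765,62),(757,163)): print(T(S(*q),.008))
E
```

```text
plates [ 0.7849 -0.0105  0.081 ] [ 0.7818 -0.1105  0.081 ] 0.10005993079342783 yaw -1.7379488491936552 piv [ 0.6744 -0.1073  0.081 ]
deck front [0.6609 0.0414 0.075 ] [ 0.658  -0.1567  0.075 ] pivot look [ 0.6775 -0.107   0.077 ]
shield top [0.6237 0.0622 0.155 ] [ 0.6164 -0.1758  0.155 ]
rest [0.4479 0.295  0.01  ] 0.14526387726329978 0.07030501179077422 22.19209267799003 [0.529  0.2902 0.01  ] [0.3945 0.2353 0.01  ] [0.3667 0.2999 0.01  ]
post outer tips top z.132 [array([0.4941, 0.3406, 0.132 ]), array([0.5129, 0.2971, 0.132 ]), array([0.3826, 0.2943, 0.132 ]), array([0.404 , 0.2523, 0.132 ])]
[324 245  38   9 186] [342.7204 249.2849] [ 0.4982 -0.2279  0.008 ]
[420 287   4   4  15] [421.4 288.6] [ 0.3842 -0.4499  0.008 ]
[ 0.5048 -0.1744  0.008 ]
[ 0.4909 -0.2822  0.008 ]
[ 0.4701 -0.4608  0.008 ]
[ 0.3843 -0.4509  0.008 ]
```

```bash
cat > g.py <<'E'
from h import *
SEAT=np.array([.448,.2955,.118]);TH=22.4; MID=np.array([.4813,-.3669,.008]);TR=-97.0
PIV=np.array([.6765,-.1073,.077]);TU=-1.74
GD=arm.grip_depth
d=lambda t:np.array([np.cos(np.radians(t)),np.sin(np.radians(t)),0])
def ori(t,s=1):
    x=s*d(t);z=np.array([0,0,-1.]);return np.column_stack([x,np.cross(z,x),z])
E
python3 - <<'E'
from g import *
np.set_printoptions(precision=1,suppress=True)
print(arm.current_tool_rot())
for s in(1,-1):
    for nm,p,t in(("pick",MID+[0,0,-.006],TR),("place",SEAT+[0,0,-.006],TH),("placehi",SEAT+[0,0,.15],TH),("regrasp",SEAT-.107*d(TH)+[0,0,-GD],TH),
      ("pull",PIV+(.038-.202)*d(TU)+[0,0,.105-GD],TU),("pullhi",PIV+(.038-.202)*d(TU)+[0,0,.23-GD],TU)):
        q=arm.solve_ik(p,ori(t,s)); print(s,nm,None if q is None else np.array(q))
E
```

```text
[[-0.9  0.4 -0. ]
 [ 0.4  0.9 -0. ]
 [ 0.  -0.  -1. ]]
1 pick [-43.   41.9  90.6  -0.   47.5 144. ]
1 place [27.  28.5 96.3 -0.  55.2 94.6]
1 placehi [27.  18.2 85.1 -0.  76.7 94.6]
1 regrasp [ 28.2  23.3 111.1  -0.   45.6  95.8]
1 pull [-17.8  23.6  95.1  -0.   61.3  73.9]
1 pullhi [-17.8  16.   85.   -0.   79.   73.9]
-1 pick [-43.   41.9  90.6  -0.   47.5 -36. ]
-1 place [ 27.   28.5  96.3  -0.   55.2 -85.4]
-1 placehi [ 27.   18.2  85.1  -0.   76.7 -85.4]
-1 regrasp [ 28.2  23.3 111.1  -0.   45.6 -84.2]
-1 pull [ -17.8   23.6   95.1   -0.    61.3 -106.1]
-1 pullhi [ -17.8   16.    85.    -0.    79.  -106.1]
```

```bash
python3 - <<'E'
import cv2
im=cv2.imread("pics/scene0.png"); a=cv2.resize(im[195:345,280:440],None,fx=4.0,fy=4.0,interpolation=cv2.INTER_CUBIC)
cv2.imwrite("pics/scale.png",a)
E
```

```text
(no output)
```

View pics/scale.png

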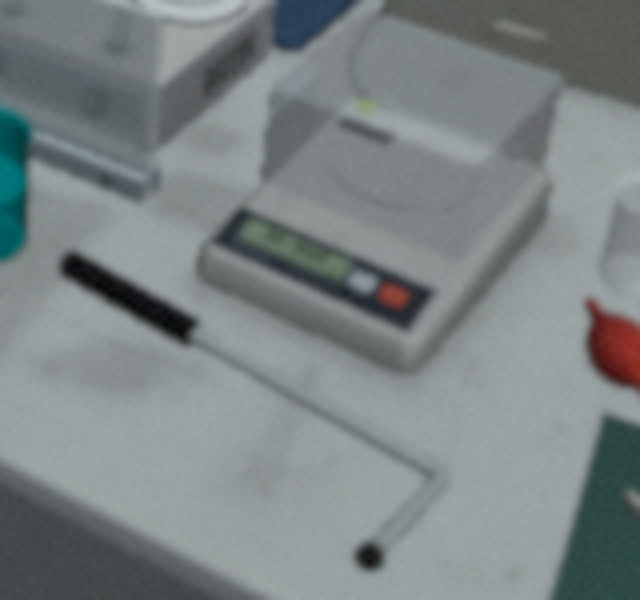

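The crop shows the rod clear of the balance, whose front bottom edge runs from crop (203, 270) to (405, 370). I'll check the gap, because the open fingers are wide.

```bash
python3 - <<'E'
from g import *
P=lambda x,y,z:plane("scene",(x/4+280,y/4+195),z).round(3)
print(P(203,270,0),P(405,370,0),"panel top",P(203,250,.03),P(408,340,.03),"glass front",P(265,180,.06),P(430,255,.06),"glass top corners",P(270,95,.13),P(545,170,.13))
print("rod check",P(440,465,.008),P(370,555,.008))
for z in(.03,.06,.1): print("top front edge",plane("top",(355,236),z).round(3),plane("top",(410,236),z).round(3),"glassfront",plane("top",(385,213),z).round(3))
E
```

```text
[ 0.567 -0.253  0.   ] [ 0.551 -0.407  0.   ] panel top [ 0.551 -0.259  0.03 ] [ 0.544 -0.408  0.03 ] glass front [ 0.609 -0.273  0.06 ] [ 0.595 -0.397  0.06 ] glass top corners [ 0.606 -0.271  0.13 ] [ 0.625 -0.449  0.13 ]
rod check [ 0.477 -0.459  0.008] [ 0.39  -0.453  0.008]
top front edge [ 0.535 -0.26   0.03 ] [ 0.533 -0.416  0.03 ] glassfront [ 0.599 -0.347  0.03 ]
top front edge [ 0.533 -0.255  0.06 ] [ 0.532 -0.407  0.06 ] glassfront [ 0.596 -0.34   0.06 ]
top front edge [ 0.532 -0.248  0.1  ] [ 0.53  -0.396  0.1  ] glassfront [ 0.592 -0.33   0.1  ]
```

```bash
python3 - <<'E'
from g import *
np.set_printoptions(precision=4,suppress=True)
O=ori(TR,-1); p=MID+[.002,0,0]
arm.grip(.045)
arm.move_to([p[0],p[1],.15],O)
arm.move_l([p[0],p[1],.003],feed=.12)
arm.grip(0); print("w",arm.current_width(),arm.current_grasp_force())
arm.move_l([p[0],p[1],.27],feed=.15)
print(arm.current_t(),arm.current_force(),arm.current_torque(),arm.current_width())
im=arm.snapshot("scene"); im2=arm.snapshot("top")
v=np.hstack([cv2.resize(im[150:350,220:440],None,fx=1.8,fy=1.8),cv2.resize(im2[150:350,280:500],None,fx=1.8,fy=1.8)])
cv2.imwrite("pics/lift.png",v[:,:,::-1])
E
```

```text
w 0.008787857787250164 30.000249445438385
8.2167 [ 0.0881  0.1403 -1.4986] [-0.0736  0.0023  0.0273] 0.009265643764296744
```

View pics/lift.png

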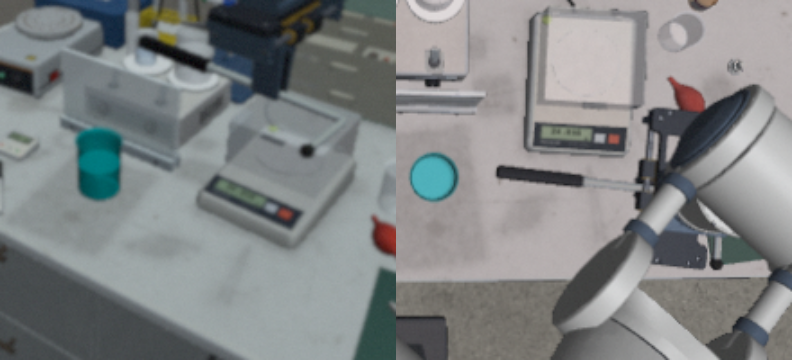

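The rod is held level at its middle with the hook still horizontal. Next I'll carry it to the rest.

```bash
python3 - <<'E'
from g import *
np.set_printoptions(precision=4,suppress=True)
O=ori(TH,-1)
arm.move_to([SEAT[0],SEAT[1],.27],O)
arm.move_l([SEAT[0],SEAT[1],.135],feed=.15)
arm.move_l([SEAT[0],SEAT[1],.1145],feed=.04)
print(arm.current_force(),arm.current_torque(),arm.current_t())
arm.grip(.018); arm.sleep(.8); print(arm.current_force())
arm.grip(.06)
arm.move_l([SEAT[0],SEAT[1],.25],feed=.2)
h=SEAT-.107*d(TH)
arm.move_to([h[0],h[1],.25],O)
print(arm.current_t())
im=arm.snapshot("scene"); im2=arm.snapshot("top")
cv2.imwrite("pics/s2.png",im[:,:,::-1]);cv2.imwrite("pics/t2.png",im2[:,:,::-1])
v=np.hstack([cv2.resize(im[150:250,100:200],None,fx=4,fy=4),cv2.resize(im2[200:300,110:210],None,fx=4,fy=4)])
cv2.imwrite("pics/seat.png",v[:,:,::-1])
E
```

```text
[-1.9295  0.7613  4.8129] [0.3378 0.3255 0.2989] 12.3833
[-0.8062  0.0821 -0.4297]
15.6667
```

View pics/seat.png

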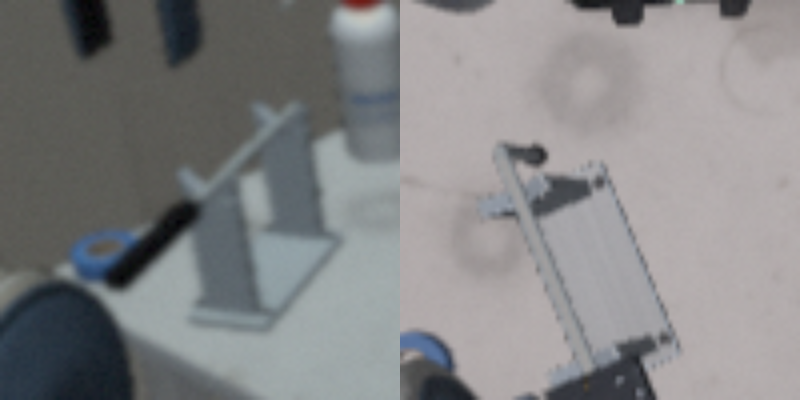

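The rod sits in both notches. The bend is at crop (502, 150) and the hook tip at (535, 155) in the top view. I'll compute how far it's tilted.

```bash
python3 - <<'E'
from g import *
b=plane("top",(110+101/4,200+149/4),.118); t=plane("top",(110+136/4,200+156/4),.035)
print(b,t,"bend minus seat along/side",(b-SEAT)@d(TH),(b-SEAT)@d(TH+90),"tip",(t-SEAT)@d(TH),(t-SEAT)@d(TH+90))
for x,y in((555,160+100),(580,340)): 
    q=plane("top",(110+(x-400)/4,200+y/4),.118); print((q-SEAT)@d(TH),(q-SEAT)@d(TH+90))
E
```

```text
[0.53302096 0.33107749 0.118     ] [0.53176768 0.33116405 0.035     ] bend minus seat along/side 0.09216331840409622 0.0004940622535977735 tip 0.09103758904287235 0.0010516724359315944
0.01109515795600685 -0.005483626714376615
-0.04329916870339043 -0.001355705800938632
```

```bash
python3 - <<'E'
from g import *
np.set_printoptions(precision=4,suppress=True)
O=ori(TH,-1); h=SEAT-.110*d(TH)
arm.move_l([h[0],h[1],.25],O,feed=.2)
arm.move_l([h[0],h[1],.118-GD],feed=.12)
arm.grip(0); print("w",arm.current_width(),arm.current_force())
arm.move_l([h[0],h[1],.31-GD],feed=.12)
U=ori(TU,-1); p=PIV+(.040-.2015)*d(TU)
arm.move_to([p[0],p[1],.31-GD],U)
arm.sleep(.4)
print("w",arm.current_width(),arm.current_ee_pos(),arm.current_t(),arm.current_torque())
im=arm.snapshot("scene"); im2=arm.snapshot("top")
cv2.imwrite("pics/s3.png",im[:,:,::-1]);cv2.imwrite("pics/t3.png",im2[:,:,::-1])
e=PIV+.040*d(TU); print("expect tip",proj("scene",[e[0],e[1],.225]),proj("top",[e[0],e[1],.225]),"bend",proj("scene",[e[0],e[1],.31]),proj("top",[e[0],e[1],.31]))
v=np.hstack([cv2.resize(im[95:245,250:350],None,fx=4,fy=4),cv2.resize(im2[90:240,250:350],None,fx=4,fy=4)])
cv2.imwrite("pics/hover.png",v[:,:,::-1])
E
```

```text
w 0.015994053278654653 [ 0.533  -1.8232  2.3107]
w 0.016149706088592883 [ 0.5151 -0.1021  0.2913] 21.7833 [ 0.0437  0.1739 -0.0142]
expect tip [[317.4873 158.362 ]] [[304.4626 158.147 ]] bend [[319.0296 130.5295]] [[306.7916 150.1746]]
```

View pics/hover.png

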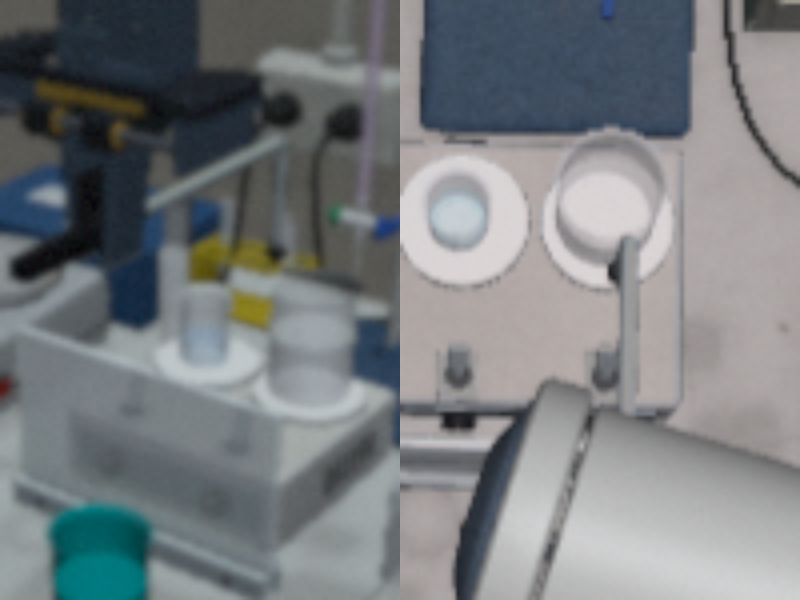

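The hover matches the prediction: bend at (307, 150) and tip at (304, 157.5) in the top view, with no sag. Next I'll lower the hook behind the paddle and pull while watching the force.

```bash
python3 - <<'E'
from g import *
np.set_printoptions(precision=3,suppress=True)
U=ori(TU,-1)
def at(b,z): 
    p=PIV+(b-.2015)*d(TU); return [p[0],p[1],z-GD]
arm.move_l(at(.040,.187),U,feed=.1)
arm.sleep(.2); print("base",arm.current_force())
for b in(.030,.024,.020,.016,.012,.008,.004):
    arm.move_l(at(b,.187),feed=.05); print(b,arm.current_force())
print(arm.current_t())
im=arm.snapshot("scene"); im2=arm.snapshot("top")
v=np.hstack([cv2.resize(im[95:245,250:350],None,fx=4,fy=4),cv2.resize(im2[90:240,250:350],None,fx=4,fy=4)])
cv2.imwrite("pics/pull.png",v[:,:,::-1])
E
```

```text
base [-0.994  0.362 -1.328]
0.03 [ 0.344  0.15  -1.103]
0.024 [ 0.882  0.413 -2.021]
0.02 [ 0.143 -1.254 -2.53 ]
0.016 [ 0.347 -0.029 -1.69 ]
0.012 [-0.816 -0.389 -1.685]
0.008 [-0.175 -1.14  -2.225]
0.004 [ 0.042  0.589 -1.245]
25.3333
```

View pics/pull.png

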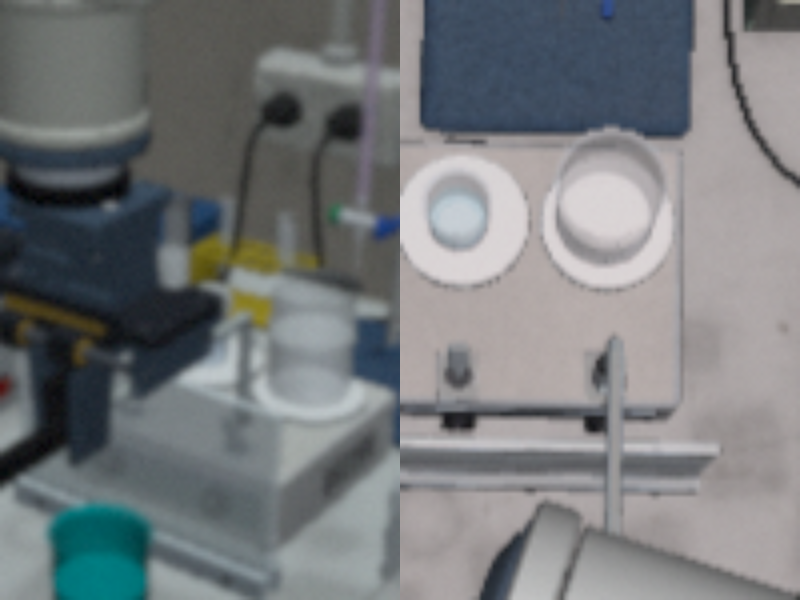

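The paddle is hidden under the rod. I'll pull a little further with averaged force readings, then back off, lift and check.

```bash
python3 - <<'E'
from g import *
np.set_printoptions(precision=3,suppress=True)
def at(b,z): 
    p=PIV+(b-.2015)*d(TU); return [p[0],p[1],z-GD]
def F():
    a=[]
    for _ in range(8): a.append(arm.current_force()); arm.sleep(.015)
    return np.mean(a,0)
f0=F(); print(f0)
for b in(.002,0,-.002):
    arm.move_l(at(b,.187),feed=.05); f=F(); print(b,f)
    if abs(f[0]-f0[0])>3: break
arm.move_l(at(.036,.187),feed=.12); print("free",F())
arm.move_l(at(.036,.31),feed=.15)
print(arm.current_t(),arm.current_width())
im=arm.snapshot("scene"); im2=arm.snapshot("top")
v=np.hstack([cv2.resize(im[115:245,230:330],None,fx=4,fy=4),cv2.resize(im2[90:220,250:350],None,fx=4,fy=4)])
cv2.imwrite("pics/after.png",v[:,:,::-1])
E
```

```text
[ 0.28   0.413 -1.329]
0.002 [ 0.01   0.245 -1.11 ]
0 [-0.246  0.018 -1.431]
-0.002 [ 1.134 -0.17  -0.303]
free [-0.402  0.368 -1.371]
28.2833 0.0155992861196371
```

View pics/after.png

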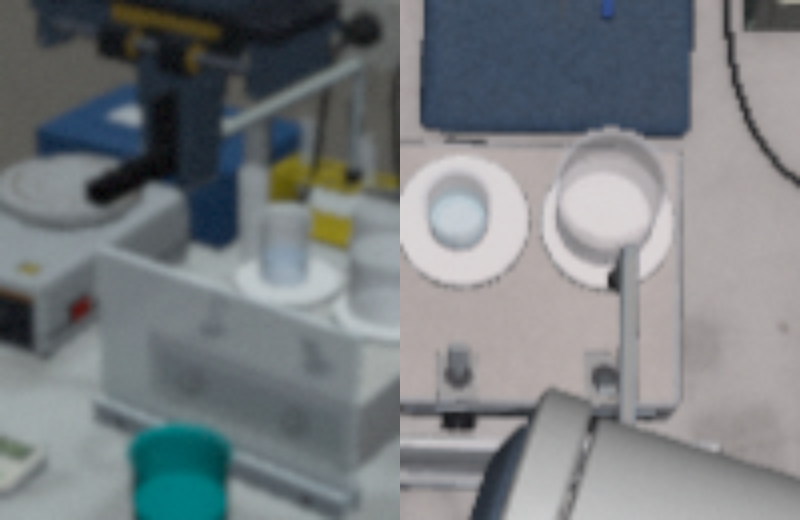

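The right toggle (crop (604, 378)) no longer shows its bar pointing away, while the left one (457, 350) still does. So the right is on and the left is off, and the beakers are unmoved. Now I'll lay the rod back.

```bash
python3 - <<'E'
from g import *
np.set_printoptions(precision=3,suppress=True)
O=ori(TH,-1); h=SEAT-.108*d(TH)
arm.move_to([h[0],h[1],.31-GD],O)
arm.move_l([h[0],h[1],.14-GD],feed=.12)
arm.move_l([h[0],h[1],.1185-GD],feed=.04); print(arm.current_force())
arm.grip(.03); arm.sleep(.4); arm.grip(.06)
arm.move_l([h[0],h[1],.25],feed=.12)
q=h-.03*d(TH)+.0*d(TH+90); arm.move_to([.32,.1,.3],O); arm.sleep(1)
print(arm.current_t())
im=arm.snapshot("scene"); im2=arm.snapshot("top")
v=np.hstack([cv2.resize(im[150:250,100:200],None,fx=4,fy=4),cv2.resize(im2[200:300,110:210],None,fx=4,fy=4)])
v=np.vstack([v,np.hstack([cv2.resize(im2[140:200,250:350],(400,200)),cv2.resize(im[160:240,210:370],(400,200))])])
cv2.imwrite("pics/end.png",v[:,:,::-1])
E
```

```text
[-0.117  0.448  0.215]
36.6583
```

View pics/end.png

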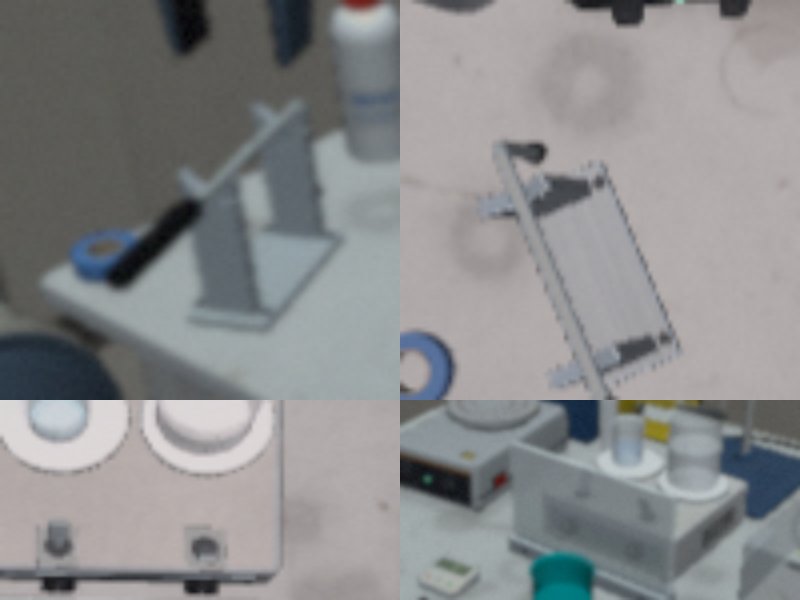

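The rod is seated as before, with the bend at crop (502, 148) and the tip at (535, 153), so the hook hangs straight down. The right toggle (205, 545) leans towards the robot, and the left (58, 535) is still leaning away. I'm handing it in.

```bash
python3 -c "
from rig import arm
print(arm.sign_off())"
```

```text
the job is handed in; nothing more can be done
None
```

I switched on the right stirring plate, which carries the larger beaker, and left the other off; the rod is back in its rest with the hook hanging down. The job is handed in (about 37 s on the robot clock, no verdict returned).

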